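Refit the hatch of the bench light box

ROBOT

A 6-joint arm with a two-finger parallel gripper is mounted at the origin on the work surface. World frame = base frame: x ahead of the robot, y to its left, z up, the work surface at z = 0. Lengths are in m, angles in rad, forces in N, time in s.
With the tool pointing down it reaches from about 0.35 to 0.975 m from the base axis. Payload 4.9 kg.
Tool frame: the origin (TCP) lies between the finger pads; the fingertips stand 25 mm ahead of it and the grasp point (between the pads) lies 6 mm ahead of it; z points along the fingers, y is the line along which they close (so a half turn about z gives the same grasp; the last joint's range is limited). The gripper opens to 85 mm and grips with 20 to 120 N. Pads are 22 mm wide; open, the fingers measure 114 mm over their backs; the gripper's body (76 mm by 85 mm) begins 54 mm behind the grasp point. The pads swing forward as they close: fully open they stand 13 mm farther back than shut.
Start: joints at [-1.429, 0.053, 1.613, -0, 1.476, -0.119], TCP at [0.161, -0.604, 0.22] pointing down, gripper open.
Joint ranges: [-3.01, 3.01], [-1.01, 2.22], [0.06, 2.58], [-1.02, 4.17], [0.09, 2.62], [-3.14, 3.14]. Speed limits (rad/s): [2.57, 2.57, 3.14, 3.14, 3.14, 3.14].

INTERFACE

Orientations are given as a unit quaternion [w, x, y, z].
In Python, from plant import manip gives the robot as it stands.
- The arm moves only by the shell command python3 -m inch 'ROWS'. ROWS is JSON, a list of rows, each a list of 3 entries, a list of its own where there are three numbers: the shift along the tool's x, y, z in m, then the turn, a rotation vector about the tool's x, y, z in rad, then the opening, from 0 (shut) to 1 (fully open). A call has 1 to 8 rows; each row shifts and turns the commanded pose from where the row before left it, along the tool's axes as they then stand; what a row does not reach is not made up. A row lasts 1/10 s, in which the tool goes at most 50 mm and 8.59 degrees, less where a joint would pass 70% of its speed; a pose out of reach is approached as far as the arm can. A call with a gripper value outside its range is refused whole. The fingers move at their own pace and stop on an object; the grip force is fixed at half the most. Time passes only in rows, so rows that do not move let the fingers close. It gives the time, the measured TCP pose, the force, the opening and the grip force at its end, in the units of the state.
- manip.state(): the state, without advancing time (a new reading comes with each control period).
- manip.grab_frame(name): name is "scene" or "top"; returns (picture, depth): 420x560x3 uint8, red, green, blue; 420x560 float32, m along the optical axis (not along the pixel's ray), 0 where there is no reading.
- manip.camera_params(name): a dict with "camera_matrix" (3x3 intrinsics, pixels), "rvec" (rotation vector, rad) and "tvec" (3), from world to camera coordinates, as OpenCV has them. Camera axes: x right, y down, z forward; pixel columns grow to the right and rows downward; lengths in m; the calibration is good to about 2 mm. A picture is of the moment at which its call begins. camera_params takes no time and is no camera call.
- manip.job_done(): hands the job in; it is judged then, once.
Trained networks look in the newest picture that a camera, given by its name, has taken for a name from the list of things; names that differ only in an ending like _2 or _b are one class to them, and where a whole thing is asked for, a point or a joint stands for the part that bears it (a point fixed in the world has none). Each returns a list of dicts, best first, with "score" (0 to 1); they miss things now and then, are a little off and sometimes report something else, mostly with a low value. They report only what shows in the picture. A call takes as long as a camera call. They do not tell look-alikes from the thing itself.
- manip.look_for(camera, label): "point" ([x, y, z] in m, in world coordinates, good to about 4 mm: the middle of the surface that is visible of it).
The state is a dict: "time": time; "joint_pos": joint angles; "joint_vel": joint speeds; "joint_efforts": joint torques, N m; "tool_pos": TCP position; "tool_rot": TCP orientation; "contact_force": force on the tool from outside, world axes, zero at the start; "ft_torque": the same for the moment, N m; "gripper_width": opening from 0.0 (shut) to 1.0 (fully open); "grasp_force": force on a finger pad.
Only numpy, scipy, OpenCV 4.12 (cv2) and the standard library are available. Lean on these libraries where they do the work, as an engineer would, in place of code of your own. Each camera call takes 0.05 s, during which the arm holds its last target. There are 200 camera calls.

TASK

The cream light box on the lab bench is open after a lamp change. Take the blue hatch by its black grip and refit it: it is longer than the opening, so tilt it, pass one end in under the hood at the robot's end of the box, then gently lower the other end, without letting it drop, until the hatch lies flat on the steel ledges inside, and let go. Leave the grey hatch, which belongs to another box, where it lies.

Things in the scene. Friction and masses are not known exactly. Their poses are not given: they have to be found in the camera images.
- light_box: Cream box with blue side stripes, fixed. Origin: centre of its underside, on the bench; x along its length, away from the robot, z up. 231 (x) x 150 (y) mm outside, walls 8 mm, rim 79 mm high. Cavity 215 x 134 mm. Hood with a black edge at the -x (robot's) end covers the first 40 mm of the cavity, full width, 73 to 79 mm high; the opening left is 175 mm long (x -67.5 to +107.5 mm).
- seat (a point): Where the middle of the hatch's underside belongs: centre of the box's cavity, 45 mm above the bench, level with the top of the flat steel ledge that runs all round inside the walls, 30 to 32 mm wide; below it lie two glowing lamps. Axes as the box's. The hood's underside is 28 mm and the rim 34 mm above this point.
- blue_hatch: Loose flat light-blue panel 195 (x) x 110 (y) x 6 (z) mm, 0.18 to 0.35 kg, lying on the bench left or right of the box. Origin: centre of its underside. In the middle stands a black grip bar with flat sides, 20 (x) x 60 (y) mm, from 6 to 42 mm above the underside. The same both ways round. Seated it has 20 mm of play in all lengthwise, 24 mm sideways.
- grey_hatch: Bystander of another box: flat dark grey panel 150 (x) x 110 (y) x 6 (z) mm with a cream grip bar (20 x 60 x 36 mm tall), loose, lying flat on the other side of the box from the blue hatch. Origin: centre of its underside. Not to be moved.
Not all that is in view belongs to the job. What is shaped like the blue_hatch but purple or red is not meant.

How it is judged:
At the end, for the whole second after the job is handed in: The blue hatch lies at rest inside the light box, grip up: its underside within 6 mm of the ledge height, level within 0.06 rad, its centre within 16 mm lengthwise and 18 mm sideways of the cavity's centre, its length along the box within 10 degrees; the grey hatch is within 30 mm of where it was (z of blue_hatch in the frame of seat between -0.006 and 0.006 m and x of blue_hatch in the frame of seat between -0.016 and 0.016 m and y of blue_hatch in the frame of seat between -0.018 and 0.018 m and angle between blue_hatch's own z axis and vertical below 0.06 rad and angle between the x axis of blue_hatch and the x axis of light_box, either way round below 0.18 rad and linear speed of blue_hatch below 0.02 m/s and distance of grey_hatch from where it was at the start of the episode below 0.03 m); the robot touches nothing.
It fails at once if the hatch is let drop into the box (it swings faster than 4 rad/s there) (angular speed of blue_hatch above 4 rad/s and horizontal distance between blue_hatch and seat below 0.06 m and z of blue_hatch in the frame of seat below 0.08 m).
It fails at once if the grey hatch is moved more than 30 mm (distance of grey_hatch from where it was at the start of the episode above 0.03 m).
It also fails if it takes over 45 s, if anything falls off the work surface, if the arm or the gripper's body presses on something with over 40 N, if the wrist force passes 120 N, or if a joint passes its speed limit or range.

## Working session

There is one attempt and no reset: what is moved stays moved. The work goes in short steps, Python scripts to look and compute and a shell command to move; the robot and the scene stay as the last step left them, time stands still between calls to the robot, and variables do not carry over. Pictures are saved under pics/ and viewed, at most 10 in all, crops included, and the job is handed in when it is done.

```bash
mkdir -p pics; ls; cat > h.py <<'E'
import numpy as np, cv2
from plant import manip
def cam(n):
    p=manip.camera_params(n); R=cv2.Rodrigues(np.array(p["rvec"],float))[0]
    return np.array(p["camera_matrix"]),R,np.array(p["tvec"],float).reshape(3)
def cloud(n,d):
    K,R,t=cam(n); v,u=np.indices(d.shape)
    P=np.stack([(u-K[0,2])/K[0,0]*d,(v-K[1,2])/K[1,1]*d,d],-1)
    return (P-t)@R
def px(n,X):
    K,R,t=cam(n); c=K@(R@np.array(X)+t); return (c[:2]/c[2]).round(0)
E
python3 - <<'E'
from h import *
out=[]
for n in("scene","top"):
    im,d=manip.grab_frame(n); cv2.imwrite(f"pics/{n}0.png",im[...,::-1]); np.savez(f"{n}0.npz",im=im,d=d)
    for l in("light_box","blue_hatch","grey_hatch"):
        for r in manip.look_for(n,l)[:4]: print(n,l,np.round(r["point"],3),round(r["score"],2),px(n,r["point"]))
print(manip.state())
E
```

```text
pics
scene light_box [ 0.579 -0.045  0.046] 0.77 [215. 248.]
scene blue_hatch [0.331 0.125 0.004] 0.7 [340. 210.]
scene blue_hatch [ 0.207 -0.302  0.004] 0.69 [216. 119.]
scene blue_hatch [ 0.476 -0.267  0.004] 0.59 [164. 188.]
scene grey_hatch [0.495 0.319 0.01 ] 0.77 [396. 304.]
top light_box [ 0.579 -0.04   0.045] 0.68 [286. 133.]
top blue_hatch [0.326 0.121 0.005] 0.94 [213. 243.]
top blue_hatch [ 0.464 -0.271  0.003] 0.84 [382. 189.]
top blue_hatch [ 0.197 -0.311  0.008] 0.84 [399. 304.]
top grey_hatch [0.48  0.321 0.004] 0.79 [130. 174.]
{'time': 0.4, 'joint_pos': array([-1.42896291e+00,  5.28130614e-02,  1.61310720e+00,  2.35375858e-05,
        1.47597469e+00, -1.19040543e-01]), 'joint_vel': array([-1.71268671e-03, -1.64822773e-03, -2.69812850e-03,  4.72266364e-04,
        5.70929098e-05, -2.15420098e-04]), 'joint_efforts': array([ 8.09897097e-05, -3.93050158e+01, -3.69809604e+01, -1.33281715e-04,
        2.47519172e-03,  7.91846162e-06]), 'tool_pos': array([ 0.16117087, -0.6037538 ,  0.21930951]), 'tool_rot': array([-1.51272599e-04,  9.91505285e-01,  1.30066316e-01,  9.99247406e-06]), 'contact_force': array([ 0.17109105, -0.23507918,  0.70874541]), 'ft_torque': array([-0.03819539, -0.0150549 ,  0.00708142]), 'grasp_force': 0.0, 'gripper_width': 1.0006940219881968}
```

View pics/top0.png

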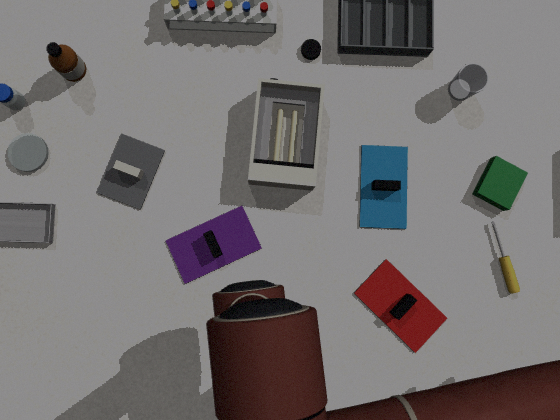

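View pics/scene0.png

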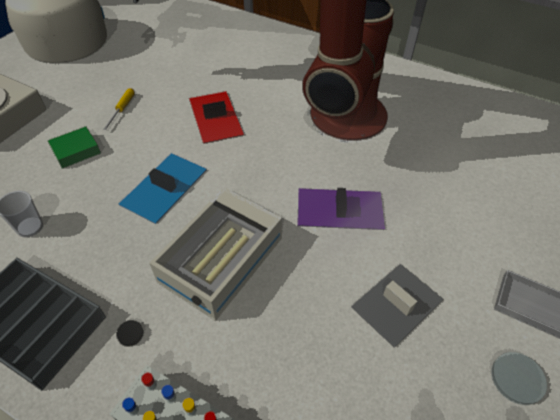

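Candidates in the top view: blue panel (384,187), purple (213,243), red (400,305), grey (130,172). The description fits the blue one at (384,187), to the right of the box, with the grey on the other side. Next I'll take a close crop and measure the poses.

```bash
cat > meas.py <<'E'
from h import *
def hatch(n,im,d,near=None,zlim=(-.01,.3)):
    P=cloud(n,d); i=im.astype(int)
    hsv=cv2.cvtColor(im,cv2.COLOR_RGB2HSV)
    m=(hsv[...,0]>95)&(hsv[...,0]<112)&(hsv[...,1]>130)&(hsv[...,2]>50)&(d>0)
    if near is not None: m&=np.linalg.norm(P[...,:2]-near,axis=-1)<.2
    return P,m
def rect(Q):
    (c,s,a)=cv2.minAreaRect((Q[:,:2]*1000).astype(np.float32))
    if s[0]<s[1]: s=s[::-1]; a+=90
    return np.round(c,1),np.round(s,1),round((a+90)%180-90,2)
E
python3 - <<'E'
from meas import *
for n in("top","scene"):
    z=np.load(n+"0.npz"); im,d=z["im"],z["d"]
    P,m=hatch(n,im,d,np.array([.464,-.271])); m&=P[...,2]<.02
    print(n,"blue",m.sum(),rect(P[m]),np.median(P[m][:,2]))
    near=np.linalg.norm(P[...,:2]-[.464,-.271],axis=-1)<.08
    g=near&(P[...,2]>.03)
    print(" grip",g.sum(),rect(P[g]),P[g][:,2].max().round(4),np.median(P[g][:,2]).round(4))
    b=(np.linalg.norm(P[...,:2]-[.579,-.04],axis=-1)<.17)&(d>0)
    r=b&(P[...,2]>.07)&(P[...,2]<.09)
    print(" rim",r.sum(),rect(P[r]),np.median(P[r][:,2]))
    l=b&(P[...,2]>.038)&(P[...,2]<.052)
    print(" ledge z",np.median(P[l][:,2]), "bench",np.median(P[near&(m==0)&(P[...,2]<.01)][:,2]))
    if n=="top": cv2.imwrite("pics/crop.png",cv2.resize(im[60:250,230:430,::-1],None,fx=3,fy=3,interpolation=cv2.INTER_CUBIC))
E
```

```text
top blue 3450 (array([ 469.4, -274.1]), array([195. , 110.3]), -0.28) 0.005621337068587796
 grip 253 (array([ 469. , -273.4]), array([61. , 20.5]), -89.01) 0.0487 0.0412
 rim 2395 (array([575.4, -38.1]), array([232.3, 150.3]), -4.02) 0.07870250719412014
 ledge z 0.04487885329425702 bench 5.920646345723213e-06
scene blue 2376 (array([ 470.3, -272.6]), array([195.4, 110.7]), -0.33) 0.005204473105767568
 grip 236 (array([ 470.7, -273.7]), array([64.1, 21.9]), 88.36) 0.0461 0.0405
 rim 2781 (array([575.3, -38. ]), array([233.8, 153.2]), -3.96) 0.07811514092928529
 ledge z 0.04447510903426556 bench -0.00034323084857050773
```

View pics/crop.png

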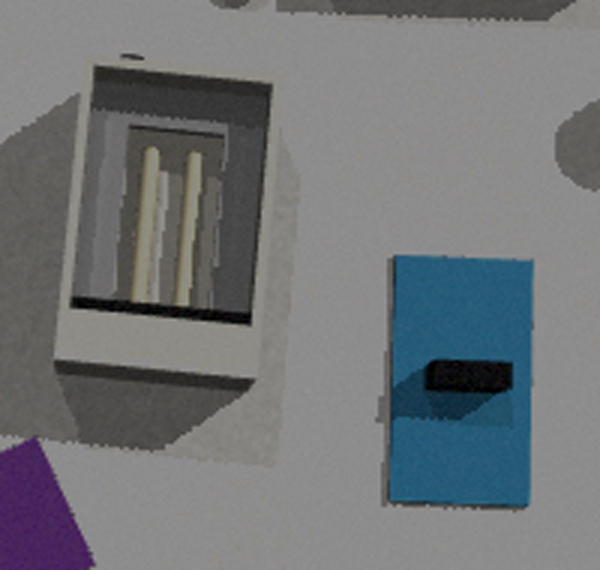

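The crop shows the blue hatch with its black grip at crop pixel (468,375). The cream box has its hood and black edge at the near end, around (160,310).

```bash
cat > plan.py <<'E'
from h import *
from scipy.spatial.transform import Rotation as Ro, Slerp
import json
def q2R(q): return Ro.from_quat([q[1],q[2],q[3],q[0]])
def cur():
    s=manip.state(); return np.array(s["tool_pos"]),q2R(s["tool_rot"])
def goal(pos,yaw,tilt=0):
    "yaw of hatch x axis (deg), tilt: -x end down (deg)"
    base=Ro.from_matrix(np.array([[0,1,0],[1,0,0],[0,0,-1.]]).T) # cols tool x=+y, y=+x, z=-z
    return np.array(pos),Ro.from_euler('z',yaw,degrees=True)*Ro.from_euler('y',-tilt,degrees=True)*base
def rows(a,b,n,g):
    S=Slerp([0,1],Ro.concatenate([a[1],b[1]])); out=[]; p,R=a
    for k in range(1,n+1):
        pn=a[0]+(b[0]-a[0])*k/n; Rn=S(k/n)
        out.append([(R.inv().apply(pn-p)).round(4).tolist(),(R.inv()*Rn).as_rotvec().round(3).tolist(),g]); p,R=pn,Rn
    return out
def show(r):
    for x in r: print(json.dumps(x))
E
python3 - <<'E'
from plan import *
a=cur(); m=goal([.47,-.2735,.12],-.3)
show(rows(a,m,12,.45))
E
```

```text
[[0.032, -0.0199, 0.0083], [-0.0, -0.0, -0.109], 0.45]
[[0.0339, -0.0164, 0.0083], [-0.0, -0.0, -0.109], 0.45]
[[0.0355, -0.0126, 0.0083], [-0.0, -0.0, -0.109], 0.45]
[[0.0367, -0.0087, 0.0083], [-0.0, -0.0, -0.109], 0.45]
[[0.0374, -0.0046, 0.0083], [-0.0, -0.0, -0.109], 0.45]
[[0.0377, -0.0005, 0.0083], [-0.0, -0.0, -0.109], 0.45]
[[0.0375, 0.0035, 0.0083], [-0.0, -0.0, -0.109], 0.45]
[[0.0369, 0.0076, 0.0083], [-0.0, -0.0, -0.109], 0.45]
[[0.0359, 0.0116, 0.0083], [-0.0, -0.0, -0.109], 0.45]
[[0.0344, 0.0154, 0.0083], [-0.0, -0.0, -0.109], 0.45]
[[0.0325, 0.019, 0.0083], [-0.0, -0.0, -0.109], 0.45]
[[0.0303, 0.0224, 0.0083], [-0.0, -0.0, -0.109], 0.45]
```

```bash
python3 -m inch '[[[0.032,-0.020,0.008],[0,0,-0.109],0.45],[[0.034,-0.016,0.008],[0,0,-0.109],0.45],[[0.0355,-0.0125,0.008],[0,0,-0.109],0.45],[[0.0365,-0.0085,0.008],[0,0,-0.109],0.45],[[0.0375,-0.0045,0.008],[0,0,-0.109],0.45],[[0.0375,-0.0005,0.008],[0,0,-0.109],0.45]]'
python3 -m inch '[[[0.0375,0.0035,0.008],[0,0,-0.109],0.45],[[0.037,0.0075,0.008],[0,0,-0.109],0.45],[[0.036,0.0115,0.008],[0,0,-0.109],0.45],[[0.0345,0.0155,0.008],[0,0,-0.109],0.45],[[0.0325,0.019,0.008],[0,0,-0.109],0.45],[[0.030,0.0225,0.008],[0,0,-0.109],0.45],[[0,0,0],[0,0,0],0.45],[[0,0,0],[0,0,0],0.45]]'
python3 - <<'E'
from plan import *
a=cur(); print(a[0],a[1].as_matrix().round(3)); show(rows(a,goal([.47,-.2735,.04],-.3),4,.45))
E
```

```text
time: 1.0
tool_pos: [0.3166, -0.4382, 0.1714]
tool_rot: [0.0, 0.896, 0.444, 0.0]
contact_force: [0.5, -0.9, -0.8]
gripper_width: 0.446
grasp_force: 0.0
time: 1.8
tool_pos: [0.47, -0.2733, 0.1233]
tool_rot: [-0.0, 0.707, 0.707, -0.0]
contact_force: [-0.2, -0.6, -0.3]
gripper_width: 0.453
grasp_force: 0.0
[ 0.47001819 -0.27332015  0.12333952] [[ 0.001  1.    -0.001]
 [ 1.    -0.001 -0.   ]
 [-0.    -0.001 -1.   ]]
[[-0.0, 0.0, 0.0208], [-0.0, 0.0, 0.001], 0.45]
[[-0.0, 0.0, 0.0208], [-0.0, 0.0, 0.001], 0.45]
[[-0.0, 0.0, 0.0208], [-0.0, 0.0, 0.001], 0.45]
[[-0.0, -0.0, 0.0208], [-0.0, 0.0, 0.001], 0.45]
```

```bash
python3 -m inch '[[[0,0,0.021],[0,0,0.004],0.45],[[0,0,0.021],[0,0,0],0.45],[[0,0,0.021],[0,0,0],0.45],[[0,0,0.02],[0,0,0],0.45],[[0,0,0],[0,0,0],0.45]]'
python3 - <<'E'
from meas import *
im,d=manip.grab_frame("scene"); cv2.imwrite("pics/g1.png",cv2.resize(im[80:320,60:340,::-1],None,fx=2.5,fy=2.5))
E
```

```text
time: 2.3
tool_pos: [0.4672, -0.2736, 0.0378]
tool_rot: [-0.003, 0.71, 0.704, -0.0]
contact_force: [-0.3, 0.2, 0.1]
gripper_width: 0.454
grasp_force: 0.0
```

View pics/g1.png

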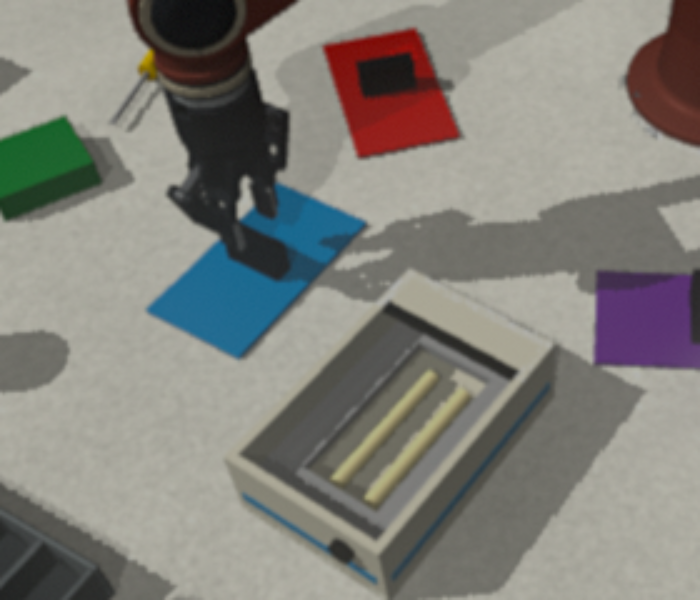

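The picture shows the open fingers straddling the black grip, near crop pixel (255,235), and clear of the panel. I'll close the gripper and lift.

```bash
python3 -m inch '[[[0,0.002,0],[0.004,0,0],0.45],[[0,0,0],[0,0,0],0],[[0,0,0],[0,0,0],0],[[0,0,0],[0,0,0],0],[[0,0,0],[0,0,0],0],[[0,0,0],[0,0,0],0]]'
python3 -m inch '[[[0,0,-0.01],[0,0,0],0],[[0,0,-0.03],[0,0,0],0],[[0,0,-0.04],[0,0,0],0],[[0,0,-0.04],[0,0,0],0],[[0,0,-0.04],[0,0,0],0],[[0,0,0],[0,0,0],0],[[0,0,0],[0,0,0],0]]'
python3 - <<'E'
from meas import *
from plan import cur
a=cur();print(a[0],a[1].as_matrix().round(4))
for n in("top","scene"):
    im,d=manip.grab_frame(n); P,m=hatch(n,im,d,a[0][:2]); m&=(P[...,2]>.06)
    Q=P[m]; c=Q.mean(0); e=np.linalg.svd(Q-c,full_matrices=False)[2][2]; e*=np.sign(e[2])
    q=(Q-a[0])@a[1].as_matrix()
    print(n,m.sum(),rect(Q),c,"normal",e,"tool-frame plane z",np.median(q[:,2]), rect(q))
    if n=="scene": cv2.imwrite("pics/lift.png",im[...,::-1])
E
```

```text
time: 2.95
tool_pos: [0.4719, -0.2738, 0.0407]
tool_rot: [-0.001, 0.709, 0.705, -0.001]
contact_force: [0.6, -0.3, -0.3]
gripper_width: 0.001
grasp_force: 0.0
time: 3.65
tool_pos: [0.4732, -0.2744, 0.2027]
tool_rot: [0.0, 0.709, 0.705, -0.001]
contact_force: [0.4, -0.0, -0.8]
gripper_width: 0.0
grasp_force: 0.0
[ 0.47319438 -0.27435824  0.20274241] [[ 0.0059  1.     -0.001 ]
 [ 1.     -0.0059 -0.0023]
 [-0.0023 -0.001  -1.    ]]
top 15 (array([ 409.3, -157.5]), array([122.4,   4.5]), -31.82) [ 0.41636908 -0.16175119  0.48425414] normal [0.61960909 0.75545139 0.2130206 ] tool-frame plane z -0.265102023093504 (array([115.8, -64.8]), array([122.4,   4.5]), -58.59)<stdin>:6: RuntimeWarning: Mean of empty slice.
  ret = um.true_divide(
Traceback (most recent call last):
IndexError: index 2 is out of bounds for axis 0 with size 0
```

```bash
python3 - <<'E'
from meas import *
from plan import cur
n="scene"
im,d=manip.grab_frame(n); P,m=hatch(n,im,d,np.array([.47,-.27])); m&=P[...,2]<.06
print(m.sum(),rect(P[m]),np.percentile(P[m][:,2],[5,50,95]))
near=np.linalg.norm(P[...,:2]-[.47,-.273],axis=-1)<.08
g=near&(P[...,2]>.025)&(P[...,2]<.06); print("bar",rect(P[g]),P[g][:,2].max())
p=cur()[0]; near=np.linalg.norm(P-[p[0],p[1],p[2]],axis=-1)<.09
Q=P[near]; print("tool lowest z rel TCP",np.sort(Q[:,2]-p[2])[:12]); L=Q[Q[:,2]<p[2]-.01]; print(L.mean(0)-p)
u,v=px(n,p).astype(int); print(u,v)
cv2.imwrite("pics/lift.png",cv2.resize(im[60:300,60:340,::-1],None,fx=2.5,fy=2.5))
E
```

```text
2381 (array([ 471.4, -272.3]), array([194.9, 111.5]), -0.79) [0.00275041 0.00521818 0.00777894]
bar (array([ 470.8, -272.6]), array([62.2, 21.8]), 88.43) 0.04478367411797401
tool lowest z rel TCP [0.01148923 0.01287441 0.01319877 0.01364725 0.01389273 0.01461556
 0.01633681 0.01668693 0.01680579 0.01709491 0.01754007 0.01758556]
[nan nan nan]
145 123<stdin>:9: RuntimeWarning: Mean of empty slice.
  ret = um.true_divide(
```

View pics/lift.png

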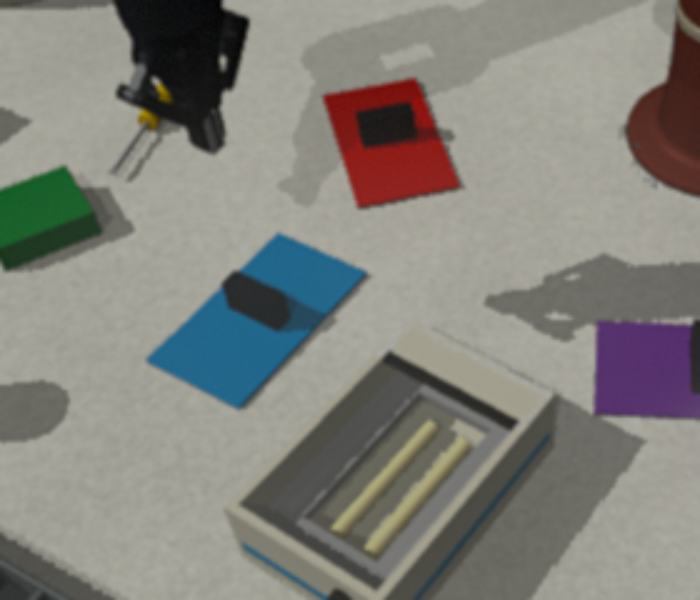

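The picture shows the shut fingertips at crop pixel (210,145) and the hatch unmoved. The tips sit higher than the stated tip offset implies, and the grasp closed above the bar. I'll measure the real tip position in the tool frame.

```bash
python3 - <<'E'
from meas import *
from plan import cur
p,R=cur(); s=manip.state(); print(p,s["joint_pos"])
for n in("scene","top"):
    im,d=manip.grab_frame(n); P=cloud(n,d)
    q=(P-p)@R.as_matrix(); print(n,px(n,p))
    m=(d>0)&(np.abs(q[...,0])<.08)&(np.abs(q[...,1])<.08)&(q[...,2]>-.12)&(q[...,2]<.06)
    Q=q[m]; 
    for lo in range(-120,60,10):
        S=Q[(Q[:,2]*1000>=lo)&(Q[:,2]*1000<lo+10)]
        if len(S): print(lo,len(S),(S.min(0)[:2]*1000).round(),(S.max(0)[:2]*1000).round())
E
```

```text
[ 0.47162296 -0.2731766   0.19868352] [-0.66024608 -0.12039962  1.81677579 -0.00247036  1.45155641 -0.65399631]
scene [145. 123.]
-120 238 [ -5. -45.] [22. 51.]
-110 287 [-14. -61.] [21. 64.]
-100 220 [-11. -60.] [21. 63.]
-90 178 [ -8. -52.] [19. 55.]
-80 143 [-17. -44.] [19. 47.]
-70 159 [-13. -39.] [16. 40.]
-60 61 [  5. -28.] [15. 29.]
-50 50 [ -1. -12.] [14. 15.]
-40 69 [ -6. -12.] [14. 15.]
-30 53 [ -6. -12.] [14. 15.]
-20 23 [ 0. -5.] [13. 13.]
top [407. 172.]
-120 7 [ -6. -41.] [ 11. -27.]
-110 5 [ 11. -24.] [20. 60.]
-100 12 [ 11. -20.] [18. 61.]
-90 6 [ 17. -12.] [18. -6.]
-80 1 [ 17. -10.] [ 17. -10.]
```

```bash
python3 -m inch '[[[-0.003,-0.003,0.03],[0,0,0.007],0.5],[[0,0,0.045],[0,0,0],0.5],[[0,0,0.045],[0,0,0],0.5],[[0,0,0.03],[0,0,0],0.5],[[0,0,0.02],[0,0,0],0.5],[[0,0,0.01],[0,0,0],0.5],[[0,0,0],[0,0,0],0.5]]'
python3 - <<'E'
from meas import *
from plan import cur
p,R=cur(); print(p,R.as_matrix().round(4)); n="scene"
im,d=manip.grab_frame(n); P=cloud(n,d); q=(P-p)@R.as_matrix()
for s in(1,-1):
    m=(d>0)&(np.abs(q[...,0])<.03)&(s*q[...,1]>.017)&(np.abs(q[...,1])<.06)&(P[...,2]>.015)&(P[...,2]<.09)
    Q=q[m]; print(s,len(Q),"lowest world z",np.sort(P[m][:,2])[:4].round(4))
cv2.imwrite("pics/g2.png",cv2.resize(im[110:250,100:240,::-1],None,fx=4,fy=4))
E
```

```text
time: 4.6
tool_pos: [0.4673, -0.2757, 0.0183]
tool_rot: [-0.004, 0.712, 0.702, -0.002]
contact_force: [-0.0, -0.1, -0.1]
gripper_width: 0.502
grasp_force: 0.0
[ 0.46731299 -0.2757175   0.01829116] [[ 0.013   0.9999 -0.0075]
 [ 0.9999 -0.013   0.0028]
 [ 0.0027 -0.0076 -1.    ]]
1 193 lowest world z [0.0325 0.0333 0.0339 0.0367]
-1 203 lowest world z [0.0327 0.0331 0.0334 0.0336]
```

View pics/g2.png

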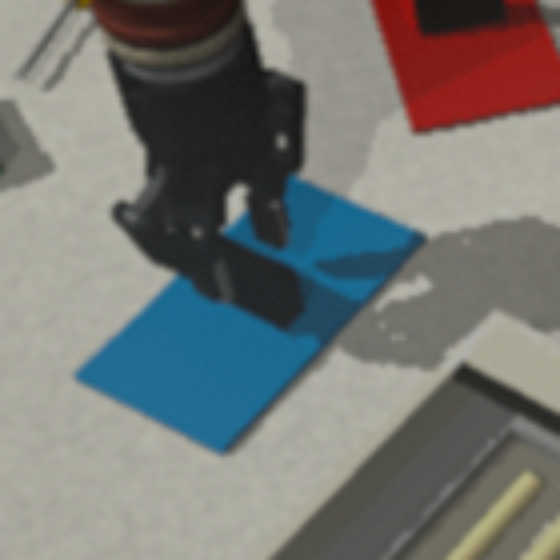

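The fingers straddle the grip, with tips around crop pixels (225,290) and (280,240), about 32 mm up. I'll go 18 mm lower and close.

```bash
python3 -m inch '[[[0,0.002,0.009],[0.007,0,-0.003],0.5],[[0,0,0.009],[0,0,0],0.5],[[0,0,0],[0,0,0],0.5],[[0,0,0],[0,0,0],0],[[0,0,0],[0,0,0],0],[[0,0,0],[0,0,0],0],[[0,0,0],[0,0,0],0]]'
```

```text
time: 5.35
tool_pos: [0.4708, -0.2771, 0.003]
tool_rot: [-0.003, 0.711, 0.704, -0.004]
contact_force: [-2.2, -0.0, 1.4]
gripper_width: 0.224
grasp_force: 59.5
```

Now it is gripped (width 0.224, 60 N). I'll lift it and measure the hatch in hand.

```bash
python3 -m inch '[[[0,0,-0.01],[0,0,0],0],[[0,0,-0.03],[0,0,0],0],[[0,0,-0.045],[0,0,0],0],[[0,0,-0.045],[0,0,0],0],[[0,0,-0.045],[0,0,0],0],[[0,0,-0.01],[0,0,0],0],[[0,0,0],[0,0,0],0],[[0,0,0],[0,0,0],0]]'
cat >> meas.py <<'E'
def inhand(save=None,zmin=.05,n="scene"):
    from plan import cur
    p,R=cur(); im,d=manip.grab_frame(n); P,m=hatch(n,im,d,p[:2]); m&=(P[...,2]>zmin)
    m=cv2.morphologyEx(m.astype(np.uint8),cv2.MORPH_OPEN,np.ones((3,3)))
    k,l,st,_=cv2.connectedComponentsWithStats(m); m=cv2.dilate((l==1+st[1:,4].argmax()).astype(np.uint8),np.ones((3,3)))&m>0
    Q=P[m]; c=np.median(Q,0)
    for _ in range(4):
        r=Q-Q.mean(0); e=np.linalg.svd(r,full_matrices=False)[2][2]; Q=Q[np.abs(r@e)<.006]
    e*=np.sign(e[2])
    # long axis via min area rect in plane coords
    ex=np.array([1,0,0])-e*e[0]; ex/=np.linalg.norm(ex); ey=np.cross(e,ex); c=Q.mean(0)
    (cc,s,a)=cv2.minAreaRect((np.c_[(Q-c)@ex,(Q-c)@ey]*1000).astype(np.float32))
    if s[0]<s[1]: s=s[::-1]; a+=90
    a=np.radians((a+90)%180-90); C=c+(ex*cc[0]+ey*cc[1])/1000-e*.006
    X=ex*np.cos(a)+ey*np.sin(a); X*=np.sign(X[0])
    print("n",len(Q),"size",np.round(s,1),"underside centre",C.round(4),"yaw",np.degrees(np.arctan2(X[1],X[0])).round(2),"-x end down",np.degrees(np.arcsin(X[2])).round(2),"roll",np.degrees(np.arcsin(np.cross(e,X)[2])).round(2))
    M=R.as_matrix(); print("tcp",p.round(4),"hatch-centre in tool",((C-p)@M).round(4),"tooly yaw/tilt",np.degrees([np.arctan2(M[1,1],M[0,1]),np.arcsin(M[2,1])]).round(2))
    if save: cv2.imwrite(save,im[...,::-1])
    return C,X,e
E
python3 -c "
from meas import *
inhand('pics/l2.png')"
```

```text
time: 6.15
tool_pos: [0.4715, -0.2759, 0.185]
tool_rot: [-0.006, 0.711, 0.704, -0.004]
contact_force: [0.2, 0.5, -3.1]
gripper_width: 0.227
grasp_force: 59.4
n 2720 size [195.7 113. ] underside centre [ 0.4735 -0.2713  0.1812] yaw -0.57 -x end down -0.42 roll 0.23
tcp [ 0.4715 -0.2759  0.185 ] hatch-centre in tool [0.0047 0.002  0.0038] tooly yaw/tilt [-0.57 -0.81]
```

View pics/l2.png

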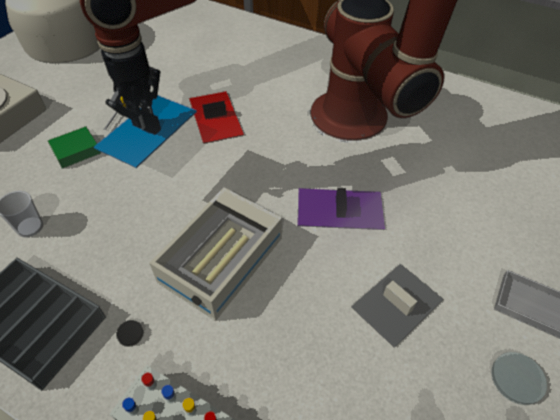

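The picture shows the hatch held level by its grip at pixel (145,130), clear of everything. I'll carry it over the box, tilting it on the way.

```bash
cat >> plan.py <<'E'
H=np.array([.0045,.002,.004]); DT=0.4; YAW=-4.0; B=np.array([.5754,-.038,.045])
def tcp(x,z,t,dy=0):
    "TCP goal for hatch underside centre at box-frame x, z above seat (mm), tilt t deg"
    C=B+Ro.from_euler('z',YAW,degrees=True).apply([x/1000,dy/1000,z/1000])
    g=goal(C,YAW,t-DT); return C-g[1].apply(H),g[1]
E
python3 -c "
from plan import *
show(rows(cur(),tcp(40,140,25),9,0))"
```

```text
[[0.0258, 0.0153, -0.0006], [-0.049, -0.002, 0.006], 0]
[[0.0259, 0.0152, 0.0001], [-0.049, -0.002, 0.006], 0]
[[0.026, 0.015, 0.0008], [-0.049, -0.002, 0.006], 0]
[[0.0261, 0.0148, 0.0015], [-0.049, -0.002, 0.006], 0]
[[0.0262, 0.0145, 0.0022], [-0.049, -0.002, 0.006], 0]
[[0.0263, 0.0142, 0.0029], [-0.049, -0.002, 0.006], 0]
[[0.0264, 0.0139, 0.0035], [-0.049, -0.002, 0.006], 0]
[[0.0265, 0.0135, 0.0041], [-0.049, -0.002, 0.006], 0]
[[0.0266, 0.0131, 0.0048], [-0.049, -0.002, 0.006], 0]
```

```bash
python3 -m inch '[[[0.026,0.015,-0.0005],[-0.049,-0.002,0.006],0],[[0.026,0.015,0],[-0.049,-0.002,0.006],0],[[0.026,0.015,0.001],[-0.049,-0.002,0.006],0],[[0.026,0.015,0.0015],[-0.049,-0.002,0.006],0],[[0.026,0.0145,0.002],[-0.049,-0.002,0.006],0],[[0.026,0.014,0.003],[-0.049,-0.002,0.006],0],[[0.0265,0.014,0.0035],[-0.049,-0.002,0.006],0]]'
python3 -m inch '[[[0.0265,0.0135,0.004],[-0.049,-0.002,0.006],0],[[0.027,0.013,0.005],[-0.049,-0.002,0.006],0],[[0,0,0],[0,0,0],0],[[0,0,0],[0,0,0],0],[[0,0,0],[0,0,0],0]]'
python3 -c "
from meas import *
inhand('pics/over.png')
inhand('pics/overtop.png',n='top')"
```

```text
time: 6.9
tool_pos: [0.5797, -0.0958, 0.1859]
tool_rot: [0.12, 0.716, 0.679, 0.11]
contact_force: [0.7, -1.3, -2.7]
gripper_width: 0.224
grasp_force: 59.4
time: 7.4
tool_pos: [0.6112, -0.046, 0.1884]
tool_rot: [0.157, 0.713, 0.668, 0.142]
contact_force: [-0.1, -0.2, -2.9]
gripper_width: 0.227
grasp_force: 59.5
n 2966 size [195.3 108.8] underside centre [ 0.6152 -0.0413  0.186 ] yaw -3.5 -x end down 24.75 roll -0.47
tcp [ 0.6112 -0.046   0.1884] hatch-centre in tool [0.005  0.0024 0.0037] tooly yaw/tilt [-3.65 24.44]
n 2059 size [108.5  98.3] underside centre [ 0.6578 -0.0466  0.2069] yaw 85.83 -x end down -0.32 roll -25.04
tcp [ 0.6115 -0.0463  0.1891] hatch-centre in tool [0.0027 0.0494 0.003 ] tooly yaw/tilt [-3.68 24.51]
```

View pics/over.png

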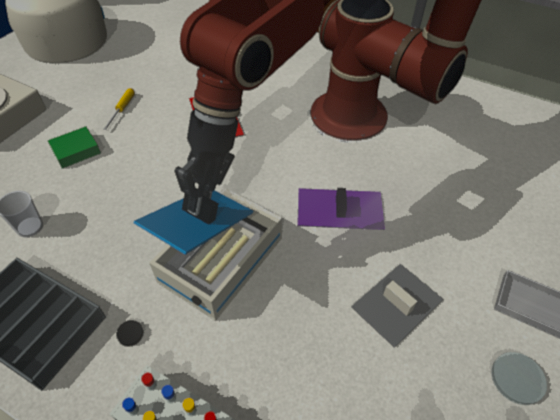

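The hatch at (195,220) is tilted 25° with its robot-side end down, over the opening. The in-hand offset also matches at this tilt. Next I'll lower it and slide its low end under the hood.

```bash
sed -i 's/^H=.*DT=0.4/H=np.array([.0048,.0022,.0038]); DT=0.3/' plan.py; python3 -c "
from plan import *
a=tcp(46,69.5,25);show(rows(cur(),a,4,0));show(rows(a,tcp(-8.5,44,25),4,0))"
```

```text
[[0.0004, -0.0063, 0.0171], [-0.001, 0.001, 0.001], 0]
[[0.0004, -0.0063, 0.0171], [-0.001, 0.001, 0.001], 0]
[[0.0003, -0.0063, 0.0171], [-0.001, 0.001, 0.001], 0]
[[0.0003, -0.0063, 0.0171], [-0.001, 0.001, 0.001], 0]
[[-0.0, -0.015, 0.0001], [0.0, 0.0, 0.0], 0]
[[0.0, -0.015, 0.0001], [0.0, 0.0, 0.0], 0]
[[0.0, -0.015, 0.0001], [0.0, 0.0, 0.0], 0]
[[-0.0, -0.015, 0.0001], [0.0, 0.0, 0.0], 0]
```

```bash
python3 -m inch '[[[0,-0.006,0.017],[-0.001,0.001,0.001],0],[[0,-0.006,0.017],[-0.001,0.001,0.001],0],[[0.0005,-0.0065,0.017],[-0.001,0.001,0.001],0],[[0.0005,-0.0065,0.017],[0,0.001,0.001],0],[[0,0,0],[0,0,0],0],[[0,0,0],[0,0,0],0],[[0,0,0],[0,0,0],0]]'
python3 -c "
from meas import *
inhand('pics/in1.png')
from plan import *
show(rows(cur(),tcp(-8.5,44,25),6,0))"
```

```text
time: 8.2
tool_pos: [0.619, -0.0459, 0.1201]
tool_rot: [0.159, 0.714, 0.666, 0.147]
contact_force: [0.0, -0.5, -2.9]
gripper_width: 0.224
grasp_force: 59.5
n 2832 size [197.6 108.5] underside centre [ 0.6229 -0.0406  0.1176] yaw -4.6 -x end down 25.29 roll 0.18
tcp [ 0.619  -0.0459  0.1201] hatch-centre in tool [0.0055 0.0021 0.0038] tooly yaw/tilt [-3.89 24.97]
[[0.0, -0.0105, 0.0004], [0.001, 0.0, 0.0], 0]
[[-0.0, -0.0105, 0.0004], [0.001, 0.0, 0.0], 0]
[[-0.0, -0.0105, 0.0004], [0.001, 0.0, 0.0], 0]
[[-0.0, -0.0105, 0.0004], [0.001, 0.0, 0.0], 0]
[[-0.0, -0.0105, 0.0004], [0.001, 0.0, 0.0], 0]
[[-0.0, -0.0105, 0.0004], [0.001, 0.0, 0.0], 0]
```

```bash
python3 -m inch '[[[0,-0.0105,0.0005],[0,0,0],0],[[0,-0.0105,0.0005],[0,0,0],0],[[0,-0.0105,0.0005],[0.001,0,0],0],[[0,-0.0105,0.0005],[0.001,0,0],0],[[0,0,0],[0,0,0],0]]'
python3 -m inch '[[[0,-0.0105,0.0005],[0.001,0,0],0],[[0,-0.0105,0],[0.001,0,0],0],[[0,0,0],[0,0,0],0],[[0,0,0],[0,0,0],0],[[0,0,0],[0,0,0],0]]'
python3 -c "
from meas import *
inhand('pics/in2.png',zmin=.04)
from plan import *
p,R=cur(); C=p+R.apply(H); print('box-frame centre mm',Ro.from_euler('z',-YAW,degrees=True).apply(C-B)*1000)"
```

```text
time: 8.75
tool_pos: [0.5785, -0.0423, 0.0968]
tool_rot: [0.155, 0.714, 0.667, 0.145]
contact_force: [-0.1, -0.5, -4.1]
gripper_width: 0.222
grasp_force: 59.4
time: 9.25
tool_pos: [0.5623, -0.0415, 0.0899]
tool_rot: [0.156, 0.714, 0.667, 0.145]
contact_force: [-0.1, 1.0, -3.5]
gripper_width: 0.221
grasp_force: 59.5
n 2053 size [165.9 109.8] underside centre [ 0.5802 -0.0381  0.0939] yaw -3.73 -x end down 24.88 roll -0.08
tcp [ 0.5623 -0.0415  0.0899] hatch-centre in tool [0.0046 0.0177 0.0037] tooly yaw/tilt [-3.88 24.64]
box-frame centre mm [-9.21152775  0.35545747 42.40074373]
```

View pics/in2.png

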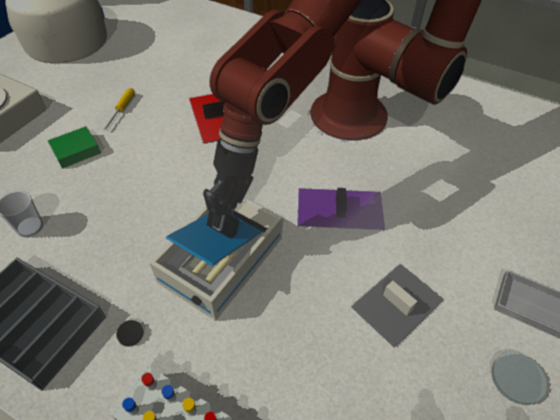

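Picture: the low end is under the hood near (250,210) and the far end is raised at (185,240). No contact forces so far. Next I'll swing the far end down slowly.

```bash
python3 -c "
from plan import *
from math import sin,cos,radians as r
a=cur()
for t in(21,17,13,9,6,3):
    b=tcp(-98+97.5*cos(r(t)),2.5+97.5*sin(r(t)),t); show(rows(a,b,2,0)); a=b"
```

```text
[[-0.0002, 0.0001, 0.0026], [0.034, 0.0, 0.001], 0]
[[-0.0002, 0.0002, 0.0026], [0.034, 0.0, 0.001], 0]
[[-0.0, 0.0, 0.0033], [0.035, 0.0, -0.0], 0]
[[-0.0, 0.0002, 0.0033], [0.035, 0.0, 0.0], 0]
[[0.0, 0.0, 0.0033], [0.035, 0.0, 0.0], 0]
[[0.0, 0.0002, 0.0033], [0.035, -0.0, 0.0], 0]
[[-0.0, 0.0, 0.0033], [0.035, -0.0, 0.0], 0]
[[-0.0, 0.0002, 0.0033], [0.035, 0.0, -0.0], 0]
[[0.0, 0.0, 0.0025], [0.026, 0.0, 0.0], 0]
[[-0.0, 0.0001, 0.0025], [0.026, -0.0, 0.0], 0]
[[0.0, 0.0, 0.0025], [0.026, 0.0, -0.0], 0]
[[0.0, 0.0001, 0.0025], [0.026, -0.0, -0.0], 0]
```

```bash
python3 -m inch '[[[0,0,0.0025],[0.034,0,0.001],0],[[0,0,0.0025],[0.034,0,0.001],0],[[0,0,0.0033],[0.035,0,0],0],[[0,0,0.0033],[0.035,0,0],0],[[0,0,0.0033],[0.035,0,0],0],[[0,0,0.0033],[0.035,0,0],0],[[0,0,0],[0,0,0],0]]'
python3 -c "
from meas import *
from plan import *
def bf():
    p,R=cur(); C=p+R.apply(H); M=R.as_matrix(); print('box-frame centre mm',Ro.from_euler('z',-YAW,degrees=True).apply(C-B)*1000, 'tilt',np.degrees(np.arcsin(M[2,1]))+DT)
bf(); inhand(zmin=.04)
a=cur()
for t,z in((9,2),(6,2),(3,2),(0,2)):
    b=tcp(-97.5+97.5*np.cos(np.radians(t)),z+97.5*np.sin(np.radians(t)),t); show(rows(a,b,2,0)); a=b"
```

```text
time: 10.0
tool_pos: [0.5691, -0.0421, 0.0726]
tool_rot: [0.081, 0.727, 0.678, 0.075]
contact_force: [-0.0, 0.9, -2.6]
gripper_width: 0.219
grasp_force: 59.4
box-frame centre mm [-2.97933291  0.31821501 24.40584016] tilt 13.018938034451894
n 2694 size [172.8 111.6] underside centre [ 0.5836 -0.0386  0.0722] yaw -4.32 -x end down 13.06 roll 0.04
tcp [ 0.5691 -0.0421  0.0726] hatch-centre in tool [0.0044 0.0138 0.0036] tooly yaw/tilt [-4.   12.72]
[[-0.0002, 0.0004, 0.0036], [0.035, 0.0, 0.0], 0]
[[-0.0002, 0.0006, 0.0036], [0.035, 0.0, 0.0], 0]
[[-0.0, 0.0, 0.0025], [0.026, 0.0, 0.0], 0]
[[-0.0, 0.0001, 0.0025], [0.026, -0.0, 0.0], 0]
[[0.0, 0.0, 0.0025], [0.026, 0.0, -0.0], 0]
[[0.0, 0.0001, 0.0025], [0.026, -0.0, -0.0], 0]
[[-0.0, 0.0, 0.0025], [0.026, 0.0, 0.0], 0]
[[-0.0, 0.0001, 0.0025], [0.026, -0.0, 0.0], 0]
```

```bash
python3 -m inch '[[[0,0.0005,0.0035],[0.035,0,0],0],[[0,0.0005,0.0035],[0.035,0,0],0],[[0,0,0.0025],[0.026,0,0],0],[[0,0,0.0025],[0.026,0,0],0],[[0,0,0.0025],[0.026,0,0],0],[[0,0,0.0025],[0.026,0,0],0],[[0,0,0],[0,0,0],0]]'
python3 -m inch '[[[0,0,0.0025],[0.026,0,0],0],[[0,0,0.0025],[0.026,0,0],0],[[0,0,0],[0,0,0],0],[[0,0,0],[0,0,0],0]]'
python3 -c "
from meas import *
from plan import *
p,R=cur(); C=p+R.apply(H); M=R.as_matrix(); print('box-frame centre mm',Ro.from_euler('z',-YAW,degrees=True).apply(C-B)*1000, 'tilt',np.degrees(np.arcsin(M[2,1]))+DT)
inhand(zmin=.035)"
```

```text
time: 10.75
tool_pos: [0.5718, -0.0422, 0.0555]
tool_rot: [0.017, 0.731, 0.682, 0.016]
contact_force: [0.4, -0.3, -3.1]
gripper_width: 0.225
grasp_force: 59.5
time: 11.15
tool_pos: [0.5717, -0.0421, 0.0507]
tool_rot: [-0.002, 0.731, 0.682, -0.002]
contact_force: [0.5, 0.3, -4.7]
gripper_width: 0.223
grasp_force: 59.5
box-frame centre mm [-1.19430386  0.42215895  1.89540271] tilt 0.011598195903418762
n 2867 size [174.2 109.5] underside centre [ 0.583  -0.0386  0.0473] yaw -3.84 -x end down 0.11 roll 0.12
tcp [ 0.5717 -0.0421  0.0507] hatch-centre in tool [0.0043 0.011  0.0033] tooly yaw/tilt [-4.   -0.29]
```

The hatch is flat, 2 mm above the ledges. I'll lower it to contact.

```bash
python3 -m inch '[[[0,0,0.001],[0,0,0],0],[[0,0,0.001],[0,0,0],0],[[0,0,0],[0,0,0],0],[[0,0,0],[0,0,0],0]]'; python3 -m inch '[[[0,0,0.0007],[0,0,0],0],[[0,0,0],[0,0,0],0],[[0,0,0],[0,0,0],0]]'
```

```text
time: 11.6
tool_pos: [0.5715, -0.0421, 0.0489]
tool_rot: [-0.002, 0.731, 0.682, -0.002]
contact_force: [0.1, -0.3, -3.0]
gripper_width: 0.223
grasp_force: 59.5
time: 11.9
tool_pos: [0.5716, -0.0422, 0.0482]
tool_rot: [-0.002, 0.731, 0.682, -0.002]
contact_force: [0.3, -0.4, -2.8]
gripper_width: 0.221
grasp_force: 59.5
```

```bash
python3 -m inch '[[[0,0,0.0007],[0,0,0],0],[[0,0,0],[0,0,0],0]]'; python3 -m inch '[[[0,0,0.0007],[0,0,0],0],[[0,0,0],[0,0,0],0]]';  python3 -m inch '[[[0,0,0],[0,0,0],0],[[0,0,0],[0,0,0],0]]'
```

```text
time: 12.1
tool_pos: [0.5717, -0.0422, 0.048]
tool_rot: [-0.002, 0.731, 0.682, -0.002]
contact_force: [-0.6, -0.4, 0.2]
gripper_width: 0.22
grasp_force: 59.9
time: 12.3
tool_pos: [0.5717, -0.0421, 0.0479]
tool_rot: [-0.002, 0.731, 0.682, -0.002]
contact_force: [-4.0, 0.7, 4.7]
gripper_width: 0.224
grasp_force: 60.6
time: 12.5
tool_pos: [0.5717, -0.0421, 0.0479]
tool_rot: [-0.002, 0.731, 0.682, -0.002]
contact_force: [-3.4, 1.1, 5.1]
gripper_width: 0.223
grasp_force: 60.7
```

It is seated: the ledges carry the weight and z has stopped. I'll release in small opening steps, then go straight up.

```bash
python3 -m inch '[[[0,0,0],[0,0,0],0.28],[[0,0,0],[0,0,0],0.34],[[0,0,0],[0,0,0],0.42],[[0,0,0],[0,0,0],0.42],[[0,0,0],[0,0,0],0.42]]'
python3 -m inch '[[[0,0,-0.01],[0,0,0],0.42],[[0,0,-0.02],[0,0,0],0.42],[[0,0,-0.04],[0,0,0],0.42],[[0,0,-0.045],[0,0,0],0.42],[[0,0,-0.045],[0,0,0],0.42],[[0,0,-0.04],[0,0,0],0.42],[[0,0,0],[0,0,0],0.42],[[0,0,0],[0,0,0],0.42]]'
python3 -c "
from meas import *
n='scene'; im,d=manip.grab_frame(n); P,m=hatch(n,im,d,np.array([.575,-.038]))
m&=(P[...,2]>.04)&(P[...,2]<.07); Q=P[m]; print(rect(Q),np.median(Q[:,2])); A=np.c_[Q[:,:2],np.ones(len(Q))]; print('slopes',np.linalg.lstsq(A,Q[:,2],rcond=None)[0])
g=(np.linalg.norm(P[...,:2]-[.575,-.038],axis=-1)<.07)&(P[...,2]>.082)&(P[...,2]<.1); print('bar',rect(P[g]),np.median(P[g][:,2]))
print([(np.round(r['point'],3),r['score']) for r in manip.look_for(n,'grey_hatch')[:1]])
cv2.imwrite('pics/end.png',im[...,::-1])"
```

```text
time: 13.0
tool_pos: [0.5717, -0.0422, 0.0468]
tool_rot: [-0.002, 0.731, 0.682, -0.002]
contact_force: [-0.4, -0.3, 0.4]
gripper_width: 0.421
grasp_force: 0.0
time: 13.8
tool_pos: [0.5733, -0.0423, 0.2491]
tool_rot: [-0.0, 0.731, 0.682, -0.001]
contact_force: [0.2, -0.2, -0.7]
gripper_width: 0.426
grasp_force: 0.0
(array([581.7, -38.8]), array([176.1, 108.7]), -3.81) 0.05039431175790894
slopes [0.00128564 0.0014253  0.04973455]
bar (array([547.8, -37.7]), array([74.5, 61.9]), -2.29) 0.08609821139008784
[(array([0.498, 0.319, 0.01 ]), 0.62)]
```

View pics/end.png

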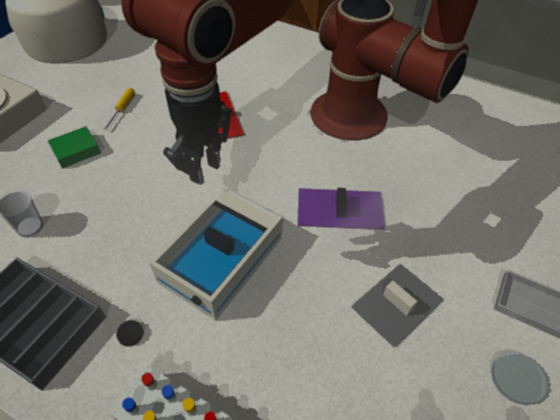

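The hatch lies flat inside the box at (220,245) and is level, with its underside at about 44.5 mm. The gripper is clear and the grey hatch at (398,303) has not moved. I'll hand it in.

```bash
python3 -c "
from plant import manip
print(manip.job_done())"
```

```text
the job is handed in; nothing more can be done
None
```

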